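Hang the clipboard on the swinging desk hook

TASK

The red hook on the desk stand is still swinging: take the clipboard out of the file sorter by its top edge, lean it gently against the hook until the hook stops swinging, then slide it down the hook so that the tip comes through the board's window and the board sits fully down in the hook. Let go so that it hangs quietly. All the while press only lightly (well under a kilogram's weight), do not fling the hook about and leave the bottle, the mouse and the mug alone.

Things in the scene. Friction and masses are not known exactly. Their poses are not given: they have to be found in the camera images.
- board: Brown clipboard, an upright plate 210 mm wide (its y), 140 mm tall (z), 6 mm thick (x), 0.18 to 0.29 kg. Origin at the middle of its lower edge. A steel clip, 70 mm wide and 12 mm tall, stands 7 mm proud of its -x face, 70 mm above the lower edge. It stands in the file sorter and may lean a little.
- board_mid (a point): Centre of the clipboard (half-way up, mid-width; axes as board). A window 36 mm wide, centred in the width, spans 8 to 56 mm above it; the bridge over it reaches the top edge 70 mm above. Left and right of the window the plate is plain: grip it from above across its thickness, 72 mm to either side of the middle, within 25 mm of the top edge.
- board_bridge (a point): Middle of the underside of the clipboard's bridge (upper edge of the window), 56 mm above board_mid, axes the same. The bridge is 36 mm wide, 14 mm tall, 6 mm thick. This edge rests in the hook when the board hangs; its two corners meet the curve of the bowl 1 to 3 mm before the bottom, so feel for the seat.
- sorter: Black file sorter, fixed: 130 mm (x) by 230 mm (y), 46 mm tall; origin under its centre. The clipboard stands along y in its middle groove, 8 mm wide and 36 mm deep, whose floor is 10 mm above the desk.
- pivot (a point): Hinge from which the hook hangs, fixed on the stand, 320 mm above the desk. x is level, towards the stand's post 135 mm beyond; z up; hinge along y. The stand's arm, 16 mm wide, spans x -14 to 142 mm, 328 to 342 mm above the desk; its base plate, 12 mm high and 120 mm wide, x 0 to 160 mm. The board comes from the -x side (the robot's), where only the hook is.
- hook: Red steel hook, brass neck, 0.3 kg, round bar 8 mm thick; origin at the pivot, axes as pivot when straight down. Shank straight from 55 to 122 mm below the origin, its middle at x = +13 mm; then the bar curves to -x into the bowl (lowest, 135 mm down, at x = 0) and up to the tip at x = -14 mm, its top 111 mm down. 18 mm is free between shank and tip.
- hook_bowl (a point): Top of the bar at the lowest point of the hook's bowl, 131 mm below the pivot, where the board's bridge must rest; axes as hook. It swings with the hook: freely, along the pivot's x only, at about 1.5 Hz for more than half a minute, starting with up to 0.32 rad either side of straight down; stops at 0.75 rad.
- bottle: Green glass water bottle, 62 mm across, 190 mm tall; origin at the centre of its foot. Not to be disturbed.
- mouse: Black computer mouse, 100 x 58 x 26 mm; origin under its centre. Not to be disturbed.
- mug: Blue mug, 80 mm across, 80 mm tall; origin at the centre of its foot. Not to be disturbed.
There are look-alikes about, which are no part of the job. There is more than one size of the board; the job needs the middle-sized.

How it is judged:
On the way, in this order (a step that is already met when the one before it is completed fails the run):
1. the board, in the gripper, leans on the hook and the hook has stopped swinging (contact force between board and hook above 0.05 N and contact force between the fingers and board above 0.5 N and angular speed of hook below 0.3 rad/s), for 0.3 s.
2. the board's bridge sits down in the hook's bowl (x of board_bridge in the frame of hook_bowl between -0.013 and 0.013 m and z of board_bridge in the frame of hook_bowl between -0.012 and 0.006 m and distance between board_bridge and hook_bowl below 0.02 m), for 0.1 s.
At the end, for the whole second after the job is handed in: The board hangs from the hook alone, let go: its bridge lies in the bowl (between shank and tip, underside within 6 mm above the bowl and within 20 mm of its middle), less than 0.3 rad from upright, moving slower than 0.12 m/s, the hook within 0.15 rad of straight down (all of step 2 and contact force between board and hook above 0.5 N and angle between board's own z axis and vertical below 0.3 rad and linear speed of board below 0.12 m/s and angle between hook's own z axis and vertical below 0.15 rad); the robot touches nothing.
It fails at once if the board is pressed on the hook with more than 10 N (contact force between board and hook above 10 N).
It fails at once if the hook is flung out beyond 0.6 rad (angle between hook's own z axis and vertical above 0.6 rad).
It fails at once if the bottle, mouse or mug is moved more than 25 mm (distance of any of bottle, mouse, mug from where it was at the start of the episode above 0.025 m).
It also fails if it takes over 67 s, if anything falls off the work surface, if the arm or the gripper's body presses on something with over 40 N, if the wrist force passes 120 N, or if a joint passes its speed limit or range.

ROBOT

A 7-joint arm with a two-finger parallel gripper is mounted at the origin on the work surface. World frame = base frame: x ahead of the robot, y to its left, z up, the work surface at z = 0. Lengths are in m, angles in rad, forces in N, time in s.
With the tool pointing down it reaches from about 0.425 to 0.925 m from the base axis. Payload 6.8 kg.
Tool frame: the origin (TCP) lies on the centre line of the jaws, within the pads' length; the fingertips stand 11 mm ahead of it and the grasp point (between the pads) lies 8 mm behind it; z points along the fingers, y is the direction in which the jaws open and shut (so a half turn about z gives the same grasp; the last joint's range is limited). The gripper opens to 85 mm and grips with 20 to 120 N. Pads are 22 mm wide; open, the fingers measure 114 mm over their backs; the gripper's body (76 mm by 85 mm) begins 54 mm behind the grasp point. The pads swing forward as they close: fully open they stand 13 mm farther back than shut.
Start: joints at [-1.233, 0.477, 0.022, 1.555, -0.011, 1.109, -0.083], TCP at [0.291, 0.609, 0.242] pointing down, gripper open.
Joint ranges: [-2.96, 2.96], [-0.34, 2.1], [-1.41, 1.46], [0.24, 2.44], [-1.37, 4.51], [0.17, 1.92], [-2.96, 2.96]. Speed limits (rad/s): [2.39, 2.39, 3.14, 3.14, 3.14, 3.14, 3.14].

INTERFACE

Orientations are given as a rotation vector (axis times angle).
In Python, from bench import r gives the robot as it stands.
- The arm moves only by the tool send_rows, never from a script. Its argument "deltas" is a list of rows, each a list of 7 numbers: the opening, from 0 (shut) to 1 (fully open), then the shift along the tool's x, y, z as a fraction of full scale, then the turn, a rotation vector about the tool's x, y, z as a fraction of full scale. In form: [[hand, x, y, z, ax, ay, az], ...]. A call has 1 to 20 rows; each row is the pose to reach, as a shift and turn from the pose commanded when the call began, along the tool's axes at that moment, turning the shorter way round; what a row does not reach only later rows make up. Full scale, the value 1, is 150 mm for a shift and 180 degrees for a turn. A row lasts 1/12 s, in which the tool goes at most 41.7 mm and 7.16 degrees, less where a joint would pass 70% of its speed; a pose out of reach is approached as far as the arm can. A call with a number of a shift or a turn outside -1 to 1 is refused whole. A call with a gripper value outside its range is refused whole. The fingers move at their own pace and stop on an object; "squeeze" is the grip in N (left out, the last holds). Time passes only in rows, so rows that repeat a pose let the fingers close. It gives the time, the measured TCP pose, the force and the opening at its end, in the units of the state.
- r.get_obs(): the state, without advancing time (a new reading comes with each control period).
- r.grab_frame(name): name is "side" or "top" or "wrist"; returns a dict with "pixels" (420x560x3 uint8, red, green, blue), "camera_matrix" (3x3 intrinsics, pixels), "rvec" (rotation vector, rad) and "tvec" (3), from world to camera coordinates, as OpenCV has them. Camera axes: x right, y down, z forward; pixel columns grow to the right and rows downward; lengths in m; the calibration is good to about 2 mm. A picture is of the moment at which its call begins. There is no depth.
- r.hand_in(): hands the job in, once; it reports no verdict.
The state is a dict: "clock": time; "joints": joint angles; "qvel": joint speeds; "tau": joint torques, N m; "tcp_pos": TCP position; "orientation": TCP orientation; "contact_force": force on the tool from outside, world axes, zero at the start; "moment": the same for the moment, N m; "grip_width": finger opening in m.
Only numpy, scipy, OpenCV 4.12 (cv2) and the standard library are available. Lean on these libraries where they do the work, as an engineer would, in place of code of your own. Each camera call takes 0.05 s, during which the arm holds its last target. There are 200 camera calls.

## Working session

There is one attempt and no reset: what is moved stays moved. The work goes in short steps, Python scripts to look and compute and a tool call to move; the robot and the scene stay as the last step left them, time stands still between calls to the robot, and variables do not carry over. Pictures are saved under pics/ and viewed, about 8 in all and at most 12, crops included, and the job is handed in when it is done.

Besides the shell and the picture viewer there is one more tool, called after ">>>" as name([rows], argument=value, ...), one row to a line, values as JSON. send_rows: Moves the arm, as the interface text tells. Shift numbers are shares of 150 mm and turn numbers shares of 180 degrees, none past 1 either way. Its arguments: {"type":"object","properties":{"deltas":{"type":"array","items":{"type":"array","items":{"type":"number"}}},"squeeze":{"type":"number"}},"required":["deltas"]}

```bash
mkdir -p pics; ls; cat > h.py <<'E'
import numpy as np,cv2
from bench import r
def grab(n,f):
    d=r.grab_frame(n); cv2.imwrite('pics/'+f+'.png',d['pixels'][:,:,::-1])
    np.savez('pics/'+f+'.npz',**{k:np.array(d[k]) for k in('camera_matrix','rvec','tvec')}); return d
def ray(f,u,v):
    d=np.load('pics/'+f+'.npz'); R=cv2.Rodrigues(d['rvec'])[0]
    k=np.linalg.inv(d['camera_matrix'])@[u,v,1]; return -R.T@d['tvec'].ravel(), R.T@k
def onplane(f,u,v,ax,val):
    o,q=ray(f,u,v); return o+q*(val-o[ax])/q[ax]
def tri(obs):
    A=np.zeros((3,3));b=np.zeros(3)
    for f,u,v in obs:
        o,q=ray(f,u,v); q=q/np.linalg.norm(q); P=np.eye(3)-np.outer(q,q); A+=P;b+=P@o
    return np.linalg.solve(A,b)
def proj(f,p):
    d=np.load('pics/'+f+'.npz'); return cv2.projectPoints(np.array([p],float),d['rvec'],d['tvec'],d['camera_matrix'],None)[0].ravel()
E
python3 - <<'E'
from h import *
import cv2
a=grab('side','s0')['pixels'];b=grab('top','t0')['pixels']
for f in('s0','t0'):
    o,q=ray(f,280,210);print(f,o,q)
print(r.get_obs())
E
```

```text
pics
s0 [0.24093187 1.16359247 1.18088628] [ 0.17027715 -0.75097342 -0.63822136]
t0 [0.31422507 0.0128704  1.26021858] [ 0.20203991  0.00284232 -0.97941776]
{'clock': 0.1, 'joints': array([-1.23306798,  0.47776375,  0.02232843,  1.55635135, -0.01148023,
        1.10929217, -0.08311219]), 'qvel': array([-0.00084426,  0.00048788,  0.00011422, -0.00116135, -0.00113438,
       -0.00239681, -0.00175396]), 'tau': array([ 4.88080317e-03, -5.97755599e+01,  1.61406700e+00, -2.81957334e+01,
        1.28751725e-02,  4.94270440e-03,  1.19196164e-05]), 'tcp_pos': array([0.29084711, 0.60855281, 0.24139212]), 'orientation': array([-6.94422025e-01, -3.06363670e+00,  2.62208591e-03]), 'contact_force': array([ 0.25602324,  0.918598  , -0.2291116 ]), 'moment': array([-0.03348531,  0.01689876,  0.00850055]), 'grip_width': 0.08553622766633343}
```

View pics/s0.png

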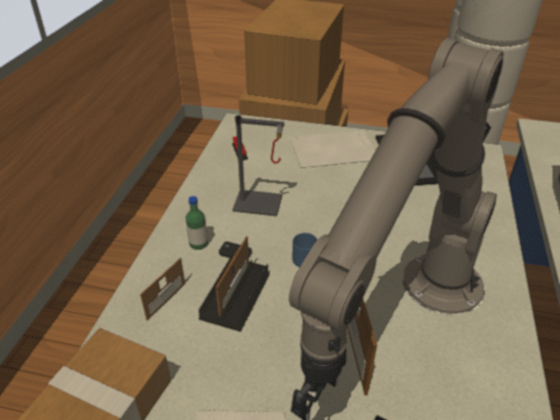

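View pics/t0.png

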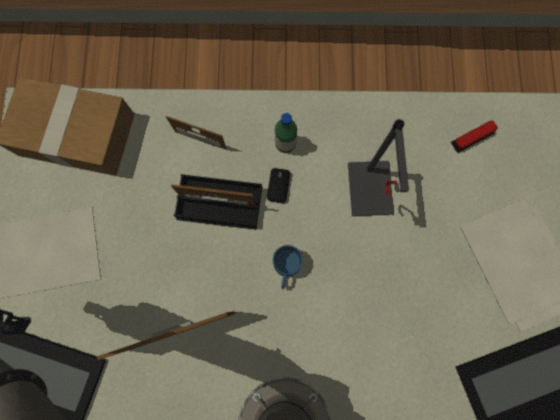

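```bash
python3 - <<'E'
import cv2,numpy as np
s=cv2.imread('pics/s0.png');t=cv2.imread('pics/t0.png')
f=lambda i,u,v,w,h,k:cv2.resize(i[v:v+h,u:u+w],None,fx=k,fy=k,interpolation=cv2.INTER_CUBIC)
m=np.zeros((600,800,3),np.uint8)
m[:400,:400]=f(s,190,230,100,100,4)      # side sorter
m[:400,400:800]=f(s,220,105,80,80,5)[:400,:400]
m[400:,:400]=f(t,170,170,100,50,4)
m[400:,400:800]=f(t,340,110,100,50,4)
cv2.imwrite('pics/c0.png',m)
m2=f(t,340,110,100,110,5);cv2.imwrite('pics/c1.png',m2)
E
```

```text
(no output)
```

View pics/c0.png

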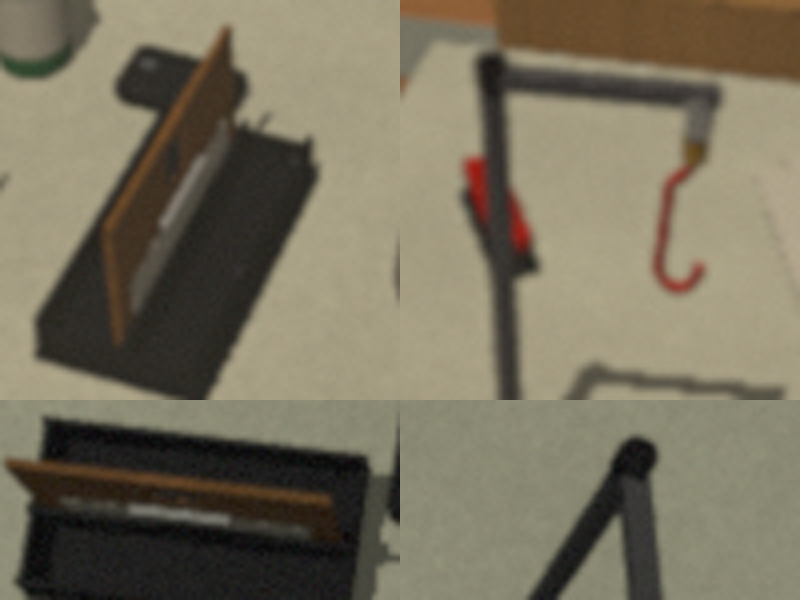

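View pics/c1.png

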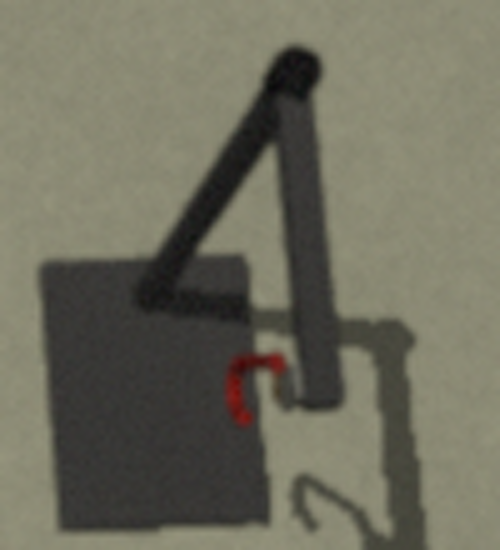

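```bash
python3 - <<'E'
from h import *
np.set_printoptions(precision=4,suppress=True)
T=lambda u,v:(340+u/5,110+v/5)
for n,p,z in [('armend',(320,405),.338),('posttop',(293,72),.342),('b1',(40,262),.012),('b2',(248,258),.012),('b3',(268,522),.012),('b4',(60,528),.012)]:
    print(n,onplane('t0',*T(*p),2,z))
B=lambda u,v:(170+u/4,170+v/4)
for p in[(8,62),(330,95)]: print('board top',onplane('t0',*B(*p),2,.15))
S=lambda u,v:(190+u/4,230+v/4)
for p in[(227,28),(105,228)]: print('side board top',onplane('s0',*S(*p),2,.15))
for p in[(45,20),(370,58),(355,215),(18,185)]: print('sorter',onplane('t0',*B(*p),2,.046))
A=lambda u,v:(220+(u-400)/5,105+v/5)
print('armend s',onplane('s0',*A(720,98),2,.328), 'post',onplane('s0',*A(492,55),2,.342))
print('arm end tri',tri([('t0',*T(320,405)),('s0',*A(718,95))]))
print('board L tri',tri([('t0',*B(8,62)),('s0',*S(105,228))]),tri([('t0',*B(330,95)),('s0',*S(227,28))]))
for n,p in('bottle',(285,132)),('mouse',(279,185)),('mug',(287,262)),('small1',(168,119)),('small2',(225,143)): print(n,onplane('t0',*p,2,.03))
E
```

```text
armend [ 0.548  -0.2471  0.338 ]
posttop [ 0.6962 -0.2409  0.342 ]
b1 [ 0.7147 -0.1798  0.012 ]
b2 [ 0.7183 -0.301   0.012 ]
b3 [ 0.5619 -0.3063  0.012 ]
b4 [ 0.5573 -0.1879  0.012 ]
board top [0.6046 0.2923 0.15  ]
board top [0.5849 0.0865 0.15  ]
side board top [0.5826 0.0916 0.15  ]
side board top [0.6082 0.2948 0.15  ]
sorter [0.6625 0.2943 0.046 ]
sorter [0.6371 0.066  0.046 ]
sorter [0.5256 0.0744 0.046 ]
sorter [0.5445 0.3067 0.046 ]
armend s [ 0.5507 -0.258   0.328 ] post [ 0.6998 -0.2543  0.342 ]
arm end tri [ 0.5491 -0.2476  0.3362]
board L tri [0.6071 0.2932 0.1477] [0.5851 0.0867 0.1454]
bottle [0.7992 0.004  0.03  ]
mouse [0.6403 0.0199 0.03  ]
mug [ 0.4228 -0.0041  0.03  ]
small1 [0.8359 0.3454 0.03  ]
small2 [0.764  0.1769 0.03  ]
```

```bash
cat >> h.py <<'E'
from scipy.spatial.transform import Rotation as Ro
np.set_printoptions(precision=4,suppress=True)
def tool(yaw,tilt):
    # tool y along (cos yaw, sin yaw,0); tilt>0: top of the hand leans to +y
    y=np.array([np.cos(yaw),np.sin(yaw),0]); s=np.array([-y[1],y[0],0])
    z=-np.sin(tilt)*s-np.cos(tilt)*np.array([0,0,1]); return np.c_[np.cross(y,z),y,z]
def delta(R,tcp):
    o=r.get_obs(); R0=Ro.from_rotvec(o['orientation']).as_matrix()
    d=R0.T@(np.asarray(tcp)-o['tcp_pos'])/.15; w=Ro.from_matrix(R0.T@R).as_rotvec()/np.pi
    print(o['clock'],'tcp',o['tcp_pos'],'F',o['contact_force'],'w',o['grip_width'],'\n shift',d,'turn',w,'rows~',max(np.linalg.norm(d)*150/41.7,np.linalg.norm(w)*180/7.16)); return d,w
E
python3 - <<'E'
from h import *
M=np.array([.5955,.190,.15]);y=np.array([.106,.994,0])
R=tool(-.106,np.radians(10)); g=M+.078*y-[0,0,.014]; tcp=g+.008*R[:,2]; print(tcp)
delta(R,tcp-.09*R[:,2])
E
```

```text
[0.6036 0.2662 0.1281]
0.1 tcp [0.2908 0.6086 0.2414] F [ 0.256   0.9186 -0.2291] w 0.08553622766633343 
 shift [-2.8309 -1.062   0.1664] turn [ 0.0338 -0.048   0.3908] rows~ 10.892415573904811
```

>>> send_rows([
  [1, -0.25, -0.1, 0.0, 0.003, -0.004, 0.035],
  [1, -0.5, -0.2, 0.0, 0.006, -0.008, 0.07],
  [1, -0.75, -0.3, 0, 0.009, -0.012, 0.105],
  [1, -1, -0.38, 0, 0.012, -0.016, 0.14],
  [1, -1, -0.38, 0, 0.012, -0.016, 0.14],
])

```text
clock: 0.52
tcp_pos: [0.4096, 0.4851, 0.2424]
orientation: [1.35, 2.784, -0.078]
contact_force: [0.8, -1.8, 1.0]
grip_width: 0.0854
```

```bash
cat > g1.py <<'E'
from h import *
import sys
M=np.array([.5955,.190,.15]);y=np.array([.106,.994,0])
R=tool(-.106,np.radians(10)); g=M+.078*y-[0,0,.014]; tcp=g+.008*R[:,2]
delta(R,tcp-float(sys.argv[1])*R[:,2])
E
python3 g1.py .09
```

```text
0.5167 tcp [0.4096 0.4851 0.2424] F [ 0.7719 -1.8349  0.9619] w 0.08544505698253732 
 shift [-1.858   0.1899  0.2849] turn [ 0.0217 -0.0304  0.2453] rows~ 6.795846995831048
```

>>> send_rows([
  [1, -0.25, 0.025, 0.02, 0.003, -0.004, 0.035],
  [1, -0.5, 0.05, 0.04, 0.006, -0.008, 0.07],
  [1, -0.75, 0.075, 0.06, 0.009, -0.012, 0.1],
  [1, -1, 0.1, 0.08, 0.012, -0.016, 0.13],
  [1, -1, 0.1, 0.08, 0.012, -0.016, 0.13],
])

```text
clock: 0.93
tcp_pos: [0.5146, 0.3776, 0.2384]
orientation: [1.861, 2.422, -0.147]
contact_force: [1.3, -1.2, 0.6]
grip_width: 0.0853
```

```bash
python3 g1.py .09
```

```text
0.9333 tcp [0.5146 0.3776 0.2384] F [ 1.2566 -1.2457  0.6498] w 0.08529409487849582 
 shift [-0.7499  0.424   0.2292] turn [ 0.0096 -0.014   0.1161] rows~ 3.2065891191875093
```

>>> send_rows([
  [1, -0.25, 0.14, 0.08, 0.003, -0.005, 0.038],
  [1, -0.5, 0.28, 0.15, 0.006, -0.01, 0.076],
  [1, -0.75, 0.424, 0.229, 0.0096, -0.014, 0.116],
  [1, -0.75, 0.424, 0.229, 0.0096, -0.014, 0.116],
  [1, -0.75, 0.424, 0.229, 0.0096, -0.014, 0.116],
  [1, -0.75, 0.424, 0.229, 0.0096, -0.014, 0.116],
])

```text
clock: 1.43
tcp_pos: [0.6002, 0.2913, 0.2153]
orientation: [2.234, 2.041, -0.196]
contact_force: [-0.5, 0.9, -0.5]
grip_width: 0.0852
```

```bash
python3 g1.py .0; python3 - <<'E'
from h import *
grab('wrist','w1')
for a in np.arange(-105,106,35): 
    p=np.array([.5955,.190,.15])+a/1000*np.array([.106,.994,0]); print(a,proj('w1',p))
E
```

```text
1.4333 tcp [0.6002 0.2913 0.2153] F [-0.5056  0.9126 -0.4688] w 0.0852005872678007 
 shift [-0.0643  0.0412  0.6002] turn [-0.001  -0.0016  0.0051] rows~ 2.1763239244910806
-105 [285.4967 404.1052]
-70 [286.2342 380.213 ]
-35 [287.0566 353.5713]
0 [287.9794 323.6765]
35 [289.0222 289.894 ]
70 [290.21   251.4128]
105 [291.5753 207.1792]
```

View pics/w1.png

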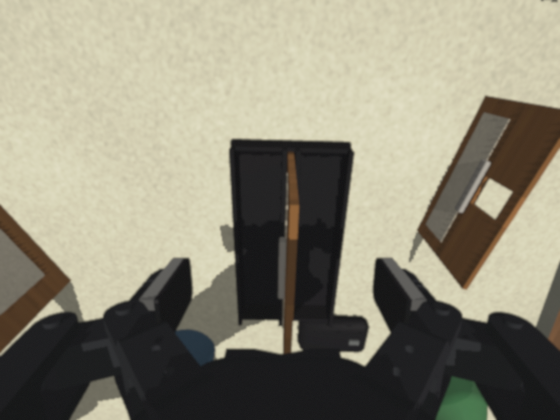

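The board lies between the jaws, its near end at (293,204) against (292,207) predicted, so I go down and grip it.

>>> send_rows([
  [1, -0.02, 0.02, 0.12, 0, 0, 0.005],
  [1, -0.04, 0.045, 0.25, 0, 0, 0.005],
  [1, -0.06, 0.045, 0.38, 0, 0, 0.005],
  [1, -0.064, 0.045, 0.5, 0, 0, 0.005],
  [1, -0.064, 0.045, 0.6, 0, 0, 0.005],
  [1, -0.064, 0.045, 0.6, 0, 0, 0.005],
  [0, -0.064, 0.045, 0.6, 0, 0, 0.005],
  [0, -0.064, 0.045, 0.6, 0, 0, 0.005],
  [0, -0.064, 0.045, 0.6, 0, 0, 0.005],
  [0, -0.064, 0.045, 0.6, 0, 0, 0.005],
  [0, -0.064, 0.045, 0.6, 0, 0, 0.005],
  [0, -0.064, 0.045, 0.6, 0, 0, 0.005],
  [0, -0.064, 0.045, 0.6, 0, 0, 0.005],
  [0, -0.064, 0.045, 0.6, 0, 0, 0.005],
], squeeze=70)

```text
clock: 2.65
tcp_pos: [0.6049, 0.2667, 0.1294]
orientation: [2.249, 2.022, -0.191]
contact_force: [0.0, 0.7, 3.7]
grip_width: 0.0051
```

```bash
python3 g1.py .0
```

```text
2.65 tcp [0.6049 0.2667 0.1294] F [0.0331 0.6922 3.7423] w 0.005115331427713656 
 shift [-0.0028 -0.008   0.009 ] turn [-0.0004 -0.002  -0.    ] rows~ 0.050189225949618825
```

```bash
cat >> h.py <<'E'
P=np.array([.561,-.247,.32]); PY=.043
def bridge():
    o=r.get_obs(); R=Ro.from_rotvec(o['orientation']).as_matrix(); y=R[:,1]; s=np.array([-y[1],y[0],0]);s/=np.linalg.norm(s)
    return o['tcp_pos']-.0773*s+[0,0,.0066]
def tcp_for(b,yaw):
    s=np.array([-np.sin(yaw),np.cos(yaw),0]); return np.asarray(b)+.0773*s-[0,0,.0066]
def inpivot(b):
    d=np.asarray(b)-P;c,s=np.cos(PY),np.sin(PY); return np.array([c*d[0]+s*d[1],-s*d[0]+c*d[1],d[2]])
def world(q):
    c,s=np.cos(PY),np.sin(PY); return P+[c*q[0]-s*q[1],s*q[0]+c*q[1],q[2]]
def goto(q,tilt=10):
    print('bridge now (pivot frame)',inpivot(bridge())); return delta(tool(PY,np.radians(tilt)),tcp_for(world(np.array(q)),PY))
E
python3 - <<'E'
from h import *
print(r.get_obs()['contact_force'])
delta(tool(-.106,np.radians(10)),r.get_obs()['tcp_pos']+[0,0,.1])
goto([-.09,0,-.08])
E
```

```text
[0.0331 0.6922 3.7423]
2.65 tcp [0.6049 0.2667 0.1294] F [0.0331 0.6922 3.7423] w 0.005115331427713656 
 shift [-0.1117 -0.0008 -0.6572] turn [-0.0004 -0.002  -0.    ] rows~ 2.3980815347721833
bridge now (pivot frame) [ 0.0544  0.4349 -0.184 ]
2.65 tcp [0.6049 0.2667 0.1294] F [0.0331 0.6922 3.7423] w 0.005115331427713656 
 shift [-3.0893 -0.5983 -0.1774] turn [-0.0085 -0.002  -0.0468] rows~ 11.336892962696698
```

>>> send_rows([
  [0, -0.011, 0, -0.065, 0, 0, 0],
  [0, -0.028, 0, -0.165, 0, 0, 0],
  [0, -0.05, 0, -0.3, 0, 0, 0],
  [0, -0.073, 0, -0.43, 0, 0, 0],
  [0, -0.095, 0, -0.56, 0, 0, 0],
  [0, -0.112, 0, -0.657, 0, 0, 0],
  [0, -0.112, 0, -0.657, 0, 0, 0],
  [0, -0.112, 0, -0.657, 0, 0, 0],
])

```text
clock: 3.32
tcp_pos: [0.6048, 0.2663, 0.2292]
orientation: [2.249, 2.022, -0.191]
contact_force: [-1.4, 0.3, -3.6]
grip_width: 0.0046
```

```bash
python3 -c "
from h import *
goto([-.09,0,-.08])
grab('side','s2')"
```

```text
bridge now (pivot frame) [ 0.0543  0.4345 -0.0842]
3.3167 tcp [0.6048 0.2663 0.2292] F [-1.4064  0.3408 -3.5758] w 0.004641645459819398 
 shift [-2.9757 -0.5965  0.4782] turn [-0.0085 -0.002  -0.0469] rows~ 11.051547119385363
```

>>> send_rows([
  [0, -0.1, -0.02, 0.016, 0, 0, -0.0016],
  [0, -0.25, -0.05, 0.04, -0.0007, 0, -0.004],
  [0, -0.45, -0.09, 0.07, -0.0013, 0, -0.007],
  [0, -0.65, -0.13, 0.1, -0.0019, 0, -0.01],
  [0, -0.85, -0.17, 0.135, -0.0024, -0.001, -0.013],
  [0, -1, -0.2, 0.16, -0.0028, -0.001, -0.0156],
])

```text
clock: 3.87
tcp_pos: [0.5567, 0.1153, 0.2289]
orientation: [2.195, 2.072, -0.197]
contact_force: [0.7, -1.2, -1.5]
grip_width: 0.005
```

>>> send_rows([
  [0, -0.2, -0.04, 0.032, 0, 0, -0.0031],
  [0, -0.4, -0.08, 0.064, -0.0012, 0, -0.0062],
  [0, -0.6, -0.12, 0.096, -0.0018, 0, -0.0093],
  [0, -0.8, -0.16, 0.128, -0.0023, -0.0006, -0.0124],
  [0, -1, -0.2, 0.16, -0.0028, -0.0006, -0.0156],
])

```text
clock: 4.28
tcp_pos: [0.5185, -0.0328, 0.2312]
orientation: [2.138, 2.126, -0.192]
contact_force: [0.8, -0.7, -2.1]
grip_width: 0.0052
```

```bash
python3 -c "
from h import *
goto([-.09,0,-.08])"
```

```text
bridge now (pivot frame) [-0.0371  0.1386 -0.0822]
4.2833 tcp [ 0.5185 -0.0328  0.2312] F [ 0.808  -0.6521 -2.1402] w 0.005210473691519834 
 shift [-0.9291 -0.3323  0.1506] turn [-0.0041  0.     -0.0151] rows~ 3.5903176298196717
```

>>> send_rows([
  [0, 0, -0.15, 0, 0, 0, -0.003],
  [0, -0.05, -0.3, 0.01, -0.001, 0, -0.007],
  [0, -0.2, -0.332, 0.03, -0.002, 0, -0.01],
  [0, -0.4, -0.332, 0.065, -0.003, 0, -0.0151],
  [0, -0.6, -0.332, 0.1, -0.0041, 0, -0.0151],
  [0, -0.8, -0.332, 0.13, -0.0041, 0, -0.0151],
  [0, -0.9, -0.332, 0.145, -0.0041, 0, -0.0151],
  [0, -0.929, -0.332, 0.1506, -0.0041, 0, -0.0151],
  [0, -0.929, -0.332, 0.1506, -0.0041, 0, -0.0151],
  [0, -0.929, -0.332, 0.1506, -0.0041, 0, -0.0151],
])

```text
clock: 5.12
tcp_pos: [0.4689, -0.1713, 0.2337]
orientation: [2.083, 2.173, -0.18]
contact_force: [0.1, 0.3, -1.5]
grip_width: 0.0045
```

```bash
python3 - <<'E'
from h import *
goto([-.09,0,-.08])
a=grab('side','s3')['pixels'];b=grab('top','t3')['pixels']
q=world(np.array([0,0,-.13]));u,v=proj('s3',q).astype(int);u2,v2=proj('t3',q).astype(int);print(u,v,u2,v2)
for f in('s3','t3'):
    br=bridge()
    print(f,'bridge',proj(f,br),'pivot',proj(f,P),'bottom',proj(f,br-[0,0,.126]))
k=lambda i,u,v:cv2.resize(i[max(v-60,0):max(v-60,0)+120,u-50:u+50],None,fx=4,fy=4,interpolation=cv2.INTER_CUBIC)
print(u-50,v-60,u2-50,v2-60)
cv2.imwrite('pics/c3.png',np.hstack([k(a,u,v),k(b,u2,v2)])[:,:,::-1])
E
```

```text
bridge now (pivot frame) [-0.0888  0.0023 -0.0797]
5.1167 tcp [ 0.4689 -0.1713  0.2337] F [ 0.1327  0.3392 -1.4668] w 0.004529385325695491 
 shift [-0.0148 -0.0084  0.0043] turn [ 0.0003 -0.0003 -0.0002] rows~ 0.06305919300158616
280 161 387 200
s3 bridge [306.557  152.4031] pivot [280.0774 128.1506] bottom [305.3303 183.5067]
t3 bridge [394.3877 232.9992] pivot [401.4582 187.183 ] bottom [382.2045 240.4191]
230 101 337 140
```

View pics/c3.png

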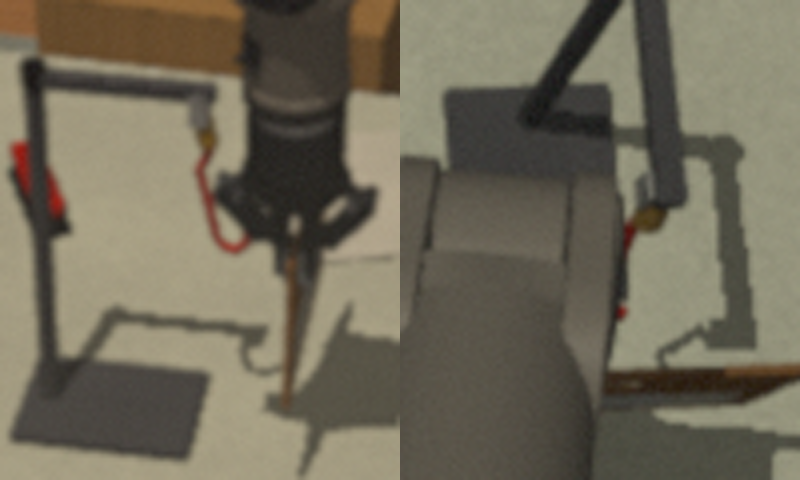

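```bash
cat > swing.py <<'E'
from h import *
from scipy.optimize import least_squares
import sys
def hookpt(th,x,z): # th>0: bowl swings to +x
    c,s=np.cos(th),np.sin(th); return world(np.array([c*x-s*z,0,s*x+c*z]))
def theta(pix,zs=(-.062,-.095)):
    p=pix.astype(int); red=(p[...,0]>90)&(p[...,0]>1.8*p[...,1])&(p[...,0]>1.8*p[...,2])
    best=[]
    g=np.arange(-.45,.6,.02); sc=[]
    vs,us=np.nonzero(red[118:185,255:330]); vs=vs+118;us=us+255
    if len(us)<5: return np.nan,0
    for th in g:
        pts=np.array([proj('s3',hookpt(th,.013,z)) for z in np.linspace(*zs,8)])
        e=[]
        for v,u in zip(vs,us):
            if pts[0,1]<=v<=pts[-1,1]: e.append(u-np.interp(v,pts[:,1],pts[:,0]))
        sc.append(np.median(e) if len(e)>3 else np.nan)
    sc=np.array(sc); i=np.nanargmin(abs(sc)); i0=max(i-2,0); m=slice(i0,i+3); k=~np.isnan(sc[m])
    return np.polyval(np.polyfit(sc[m][k],g[m][k],1),0),len(us)
def run(n):
    T=[];A=[]
    for i in range(n):
        t=r.get_obs()['clock']; a,c=theta(r.grab_frame('side')['pixels']); T.append(t);A.append(a)
    T=np.array(T);A=np.array(A);ok=~np.isnan(A)
    print(np.c_[T,A].round(3).tolist())
    best=None
    for f in np.arange(1.2,1.9,.02):
        s=least_squares(lambda q:q[0]+q[1]*np.sin(2*np.pi*q[3]*(T[ok]-T[0]))+q[2]*np.cos(2*np.pi*q[3]*(T[ok]-T[0]))-A[ok],[0,.2,.2,f],loss='soft_l1',f_scale=.02)
        if best is None or s.cost<best.cost:best=s
    q=best.x; amp=np.hypot(q[1],q[2]); ph=np.arctan2(q[1],q[2])/(2*np.pi*q[3])
    print('off',q[0],'amp',amp,'f',q[3],'+peak times',(T[0]+ph+np.arange(-1,8)/q[3]),'rms',np.sqrt(np.mean(best.fun**2)))
if __name__=='__main__': run(int(sys.argv[1])); print(r.get_obs()['clock'])
E
python3 swing.py 22
```

```text
Traceback (most recent call last):
  File "swing.py", line 32, in <module>
    if __name__=='__main__': run(int(sys.argv[1])); print(r.get_obs()['clock'])
                             ~~~^^^^^^^^^^^^^^^^^^
  File "swing.py", line 23, in run
    t=r.get_obs()['clock']; a,c=theta(r.grab_frame('side')['pixels']); T.append(t);A.append(a)
                                ~~~~~^^^^^^^^^^^^^^^^^^^^^^^^^^^^^^^^
  File "swing.py", line 18, in theta
    sc=np.array(sc); i=np.nanargmin(abs(sc)); i0=max(i-2,0); m=slice(i0,i+3); k=~np.isnan(sc[m])
                       ~~~~~~~~~~~~^^^^^^^^^
ValueError: All-NaN slice encountered
```

```bash
python3 - <<'E'
from swing import *
p=cv2.imread('pics/s3.png')[:,:,::-1].astype(int)
print([proj('s3',hookpt(t,.013,z)).round(1).tolist() for t in(-.2,0,.2) for z in(-.06,-.12)])
R=p[...,0]/(p[...,1]+p[...,2]+1)
print(np.round(R[136:166,274:296]*100).astype(int))
print(p[150,275:290].tolist())
E
```

```text
[[279.8, 144.5], [283.3, 159.9], [276.1, 143.8], [276.2, 159.1], [272.6, 142.4], [269.2, 157.1]]
[[ 58  57  57  57  58  62  77  89  90  78  62  58  57  57  58  57  57  57
   57  57  54  52]
 [ 58  57  57  57  57  60  69  86  93  71  61  58  57  57  57  57  57  57
   58  56  56  55]
 [ 57  57  57  57  57  58  63  81  86  66  59  58  57  57  57  58  58  57
   58  54  62  51]
 [ 57  57  58  58  57  59  66  88  80  63  58  58  57  58  57  57  57  57
   56  55  54  55]
 [ 58  57  57  57  58  63  77  96  70  60  58  57  57  57  58  58  58  57
   55  58  58  52]
 [ 57  57  57  57  60  70  94  88  63  58  58  57  57  58  57  57  57  57
   57  53  57  55]
 [ 57  58  57  58  63  80  99  71  59  57  57  58  57  58  57  57  56  55
   56  55  56  56]
 [ 57  57  57  59  65  86  90  64  59  57  57  57  57  57  58  57  56  54
   54  57  58  55]
 [ 58  57  57  57  63  84  92  66  58  57  57  56  56  56  57  57  55  57
   49  53  57  55]
 [ 57  57  57  57  60  74  97  72  60  57  57  55  53  55  55  54  57  55
   53  57  54  55]
 [ 57  57  57  57  58  69  96  79  62  58  55  53  53  54  53  54  53  56
[... 1317 characters left out ...]
 56]
 [ 58  58  58  57  57  57  57  57  58  64  83  97  81  70  66  71  88  97
   75  59  57  56]
 [ 57  57  58  57  58  57  57  58  58  59  68  93 114 108  97 102 106  83
   64  59  57  57]
 [ 57  57  57  58  57  57  57  57  58  57  60  68  84 101 112 102  78  64
   59  58  57  57]
 [ 57  57  57  58  58  57  58  57  58  56  58  59  61  65  70  67  61  58
   57  57  57  57]
 [ 57  57  57  57  57  57  57  57  57  57  58  57  57  58  59  58  57  57
   57  57  57  57]]
[[163, 156, 129], [163, 154, 128], [164, 157, 131], [162, 155, 128], [155, 145, 120], [137, 110, 91], [119, 65, 52], [109, 54, 45], [85, 54, 46], [59, 50, 46], [41, 39, 34], [42, 41, 37], [47, 44, 39], [60, 57, 52], [57, 56, 50]]
```

```bash
python3 - <<'E'
s=open('swing.py').read()
a=s.index('def theta');b=s.index('def run')
new='''G=np.arange(-.5,.62,.02)
ROWS=np.arange(145,155)
TAB=np.array([np.interp(ROWS,*(np.array([proj('s3',hookpt(th,.013,z)) for z in np.linspace(-.05,-.122,12)])[:,::-1].T)) for th in G])
def theta(pix):
    p=pix.astype(float); W=p[...,0]/(p[...,1]+p[...,2]+1)-.62
    th=[]
    for j,v in enumerate(ROWS):
        k=np.nonzero(W[v,258:300]>.1)[0]
        if len(k)==0: continue
        u=np.arange(k[0]-1,k[0]+4)+258; w=np.clip(W[v,u],0,None); c=(w@u)/w.sum()
        th.append(np.interp(-c,-TAB[:,j],G))
    return (np.median(th),len(th)) if len(th)>2 else (np.nan,0)
'''
open('swing.py','w').write(s[:a]+new+s[b:])
E
python3 -c "
from swing import *
print(theta(cv2.imread('pics/s3.png')[:,:,::-1]))"
python3 swing.py 22
```

```text
(np.float64(-0.21210083879735397), 10)
[[5.367, 0.046], [5.417, 0.168], [5.467, 0.237], [5.517, 0.237], [5.567, 0.169], [5.617, 0.046], [5.667, -0.084], [5.717, -0.21], [5.767, -0.284], [5.817, -0.284], [5.867, -0.204], [5.917, -0.081], [5.967, 0.049], [6.017, 0.167], [6.067, 0.232], [6.117, 0.229], [6.167, 0.16], [6.217, 0.045], [6.267, -0.087], [6.317, -0.206], [6.367, -0.28], [6.417, -0.278]]
off -0.02107280543944235 amp 0.2651815491298924 f 1.6684122785983433 +peak times [4.8923 5.4917 6.091  6.6904 7.2898 7.8891 8.4885 9.0879 9.6873] rms 0.003881992392873291
6.4667
```

```bash
sed -i 's/^P=np.array(.*/P=np.array([.5595,-.247,.32]); PY=.043/' h.py; python3 -c "
from h import *
goto([-.115,0,-.0955])
b=bridge();s=np.array([-.043,.999,0])
print('near bottom corner',proj('s3',b+.105*s-[0,0,.126]),'top near',proj('s3',b+.105*s+[0,0,.014]))"
```

```text
bridge now (pivot frame) [-0.0868  0.0012 -0.0789]
6.4667 tcp [ 0.4694 -0.1723  0.2345] F [-0.161  -0.4391 -1.5009] w 0.004776792965111292 
 shift [ 0.0111 -0.1886  0.1101] turn [ 0.0009 -0.0001 -0.0005] rows~ 0.7865362827618078
near bottom corner [300.8627 202.1223] top near [302.0581 166.6767]
```

>>> send_rows([
  [0, 0.003, -0.06, 0.03, 0, 0, 0],
  [0, 0.007, -0.13, 0.07, 0, 0, 0],
  [0, 0.011, -0.188, 0.11, 0, 0, 0],
  [0, 0.011, -0.188, 0.11, 0, 0, 0],
  [0, 0.011, -0.188, 0.11, 0, 0, 0],
  [0, 0.011, -0.188, 0.11, 0, 0, 0],
])

```text
clock: 6.97
tcp_pos: [0.4419, -0.1747, 0.2182]
orientation: [2.082, 2.171, -0.177]
contact_force: [0.6, -0.6, -2.4]
grip_width: 0.0049
```

>>> send_rows([
  [0, 0, 0.02, 0, 0, 0, 0],
])

```text
clock: 7.05
tcp_pos: [0.4447, -0.1746, 0.2183]
orientation: [2.082, 2.171, -0.178]
contact_force: [-0.0, -0.7, -2.0]
grip_width: 0.0051
```

>>> send_rows([
  [0, 0, 0.053, 0, 0, 0, 0],
])

```text
clock: 7.13
tcp_pos: [0.4525, -0.1743, 0.2182]
orientation: [2.083, 2.171, -0.178]
contact_force: [-0.3, 0.4, -2.4]
grip_width: 0.0048
```

>>> send_rows([
  [0, 0, 0.08, 0, 0, 0, 0],
])

```text
clock: 7.22
tcp_pos: [0.465, -0.1737, 0.2182]
orientation: [2.083, 2.171, -0.178]
contact_force: [0.1, -0.5, -2.4]
grip_width: 0.0056
```

>>> send_rows([
  [0, 0, 0.087, 0, 0, 0, 0],
])

```text
clock: 7.3
tcp_pos: [0.4791, -0.173, 0.2182]
orientation: [2.081, 2.171, -0.177]
contact_force: [-0.1, -0.3, -1.9]
grip_width: 0.0052
```

>>> send_rows([
  [0, 0, 0.053, 0, 0, 0, 0],
])

```text
clock: 7.38
tcp_pos: [0.4882, -0.1724, 0.2183]
orientation: [2.08, 2.172, -0.177]
contact_force: [0.2, 0.8, -1.4]
grip_width: 0.0049
```

>>> send_rows([
  [0, 0, 0.027, 0, 0, 0, 0],
])

```text
clock: 7.47
tcp_pos: [0.4916, -0.1724, 0.2181]
orientation: [2.08, 2.172, -0.178]
contact_force: [0.2, -0.5, -2.7]
grip_width: 0.0048
```

>>> send_rows([
  [0, 0, 0, 0, 0, 0, 0],
])

```text
clock: 7.55
tcp_pos: [0.4907, -0.1725, 0.218]
orientation: [2.081, 2.172, -0.179]
contact_force: [0.7, -0.0, -2.3]
grip_width: 0.0054
```

>>> send_rows([
  [0, 0, 0, 0, 0, 0, 0],
])

```text
clock: 7.63
tcp_pos: [0.4892, -0.1728, 0.2178]
orientation: [2.083, 2.171, -0.18]
contact_force: [0.4, -0.0, -2.6]
grip_width: 0.0047
```

>>> send_rows([
  [0, 0, 0, 0, 0, 0, 0],
])

```text
clock: 7.72
tcp_pos: [0.4887, -0.1729, 0.2179]
orientation: [2.083, 2.171, -0.179]
contact_force: [0.5, -0.5, -2.8]
grip_width: 0.0048
```

```bash
python3 -c "
from h import *
goto([-.065,0,-.0955])"; python3 swing.py 14
```

```text
bridge now (pivot frame) [-0.0676 -0.0002 -0.0955]
7.7167 tcp [ 0.4887 -0.1729  0.2179] F [ 0.4961 -0.4599 -2.7857] w 0.004751432957654123 
 shift [ 0.0014  0.0168 -0.0004] turn [ 0.0006 -0.0002 -0.0006] rows~ 0.060789498455102675
[[7.717, -0.035], [7.767, 0.074], [7.817, 0.179], [7.867, 0.233], [7.917, 0.221], [7.967, 0.153], [8.017, 0.035], [8.067, -0.074], [8.117, -0.17], [8.167, -0.225], [8.217, -0.21], [8.267, nan], [8.317, -0.029], [8.367, 0.082]]
off 0.003776008290491154 amp 0.22916947871501714 f 1.6736299594052517 +peak times [ 7.2861  7.8836  8.4811  9.0786  9.6761 10.2737 10.8712 11.4687 12.0662] rms 0.003866636210311254
8.4167
```

>>> send_rows([
  [0, 0, 0.02, 0, 0, 0, 0],
  [0, 0, 0.073, 0, 0, 0, 0],
  [0, 0, 0.153, 0, 0, 0, 0],
  [0, 0, 0.24, 0, 0, 0, 0],
  [0, 0, 0.32, 0, 0, 0, 0],
  [0, 0, 0.413, 0, 0, 0, 0],
  [0, 0, 0.517, 0, 0, 0, 0],
  [0, 0, 0.597, 0, 0, 0, 0],
  [0, 0, 0.627, 0, 0, 0, 0],
  [0, 0, 0.633, 0, 0, 0, 0],
  [0, 0, 0.633, 0, 0, 0, 0],
  [0, 0, 0.633, 0, 0, 0, 0],
  [0, 0, 0.633, 0, 0, 0, 0],
  [0, 0, 0.633, 0, 0, 0, 0],
])

```text
clock: 9.58
tcp_pos: [0.5836, -0.1689, 0.2184]
orientation: [2.083, 2.171, -0.178]
contact_force: [-0.0, -0.2, -2.6]
grip_width: 0.005
```

```bash
python3 - <<'E'
from h import *
goto([.027,0,-.0955])
from swing import theta
o=[]
for i in range(6): o.append(theta(r.grab_frame('side')['pixels'])[0])
print(o)
a=grab('side','s4')['pixels'];b=grab('top','t4')['pixels']
k=lambda i,u,v:cv2.resize(i[v:v+100,u:u+100],None,fx=4,fy=4,interpolation=cv2.INTER_CUBIC)
cv2.imwrite('pics/c4.png',np.hstack([k(a,230,100),k(b,340,140)])[:,:,::-1])
E
```

```text
bridge now (pivot frame) [ 0.0273 -0.0003 -0.095 ]
9.5833 tcp [ 0.5836 -0.1689  0.2184] F [-0.0264 -0.1709 -2.6365] w 0.005003430234953917 
 shift [ 0.0023 -0.0029  0.003 ] turn [ 0.0008 -0.0002 -0.0006] rows~ 0.025368960739862292
[np.float64(0.015760583389881466), nan, np.float64(0.018731826096209107), nan, np.float64(0.02145599718142854), np.float64(0.015915567084065815)]
```

View pics/c4.png

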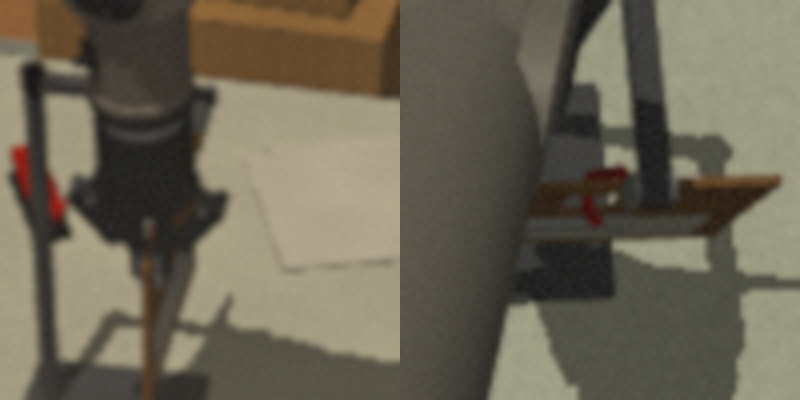

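>>> send_rows([
  [0, 0, 0, 0, 0, 0, 0],
  [0, 0, -0.005, 0, 0, 0, 0],
  [0, 0, -0.015, 0, 0, 0, 0],
  [0, 0, -0.027, 0, 0, 0, 0],
  [0, 0, -0.04, 0, 0, 0, 0],
  [0, 0, -0.053, 0, 0, 0, 0],
  [0, 0, -0.066, 0, 0, 0, 0],
  [0, 0, -0.079, 0, 0, 0, 0],
  [0, 0, -0.092, 0, 0, 0, 0],
  [0, 0, -0.105, 0, 0, 0, 0],
  [0, 0, -0.117, 0, 0, 0, 0],
  [0, 0, -0.127, 0, 0, 0, 0],
  [0, 0, -0.134, 0, 0, 0, 0],
  [0, 0, -0.139, 0, 0, 0, 0],
  [0, 0, -0.142, 0, 0, 0, 0],
  [0, 0, -0.142, 0, 0, 0, 0],
  [0, 0, -0.142, 0, 0, 0, 0],
  [0, 0, -0.142, 0, 0, 0, 0],
])

```text
clock: 11.48
tcp_pos: [0.563, -0.1696, 0.2183]
orientation: [2.082, 2.171, -0.178]
contact_force: [0.0, -0.3, -1.8]
grip_width: 0.0048
```

```bash
python3 - <<'E'
from h import *
goto([.006,0,-.121])
for i in range(5):
    p=r.grab_frame('top')['pixels'].astype(float); W=p[...,0]/(p[...,1]+p[...,2]+1)-.7
    w=np.clip(W[170:215,375:410],0,None); v,u=np.mgrid[170:215,375:410]; w[:,:]*=(p[170:215,375:410,0]>2.2*p[170:215,375:410,2]*1.0); print((w*u).sum()/w.sum(),(w*v).sum()/w.sum(),w.sum())
a=r.grab_frame('top')['pixels'];cv2.imwrite('pics/c5.png',cv2.resize(a[160:240,360:460],None,fx=6,fy=6,interpolation=cv2.INTER_CUBIC)[:,:,::-1])
E
```

```text
bridge now (pivot frame) [ 0.0068 -0.0001 -0.0951]
11.4833 tcp [ 0.563  -0.1696  0.2183] F [ 0.0385 -0.2931 -1.7595] w 0.0048299899216169015 
 shift [ 0.0307 -0.0062  0.17  ] turn [ 0.0009 -0.0001 -0.0004] rows~ 0.6217559405017378
391.15309891884175 198.8942587551328 49.35251384805535
390.98116358469076 199.06763971397197 47.74261767551292
390.71115280189645 198.92799015905555 46.26911143893424
390.75163204467236 199.59898779810936 46.57068189763931
391.21317099273574 199.3051156410368 45.002071604083014
```

View pics/c5.png

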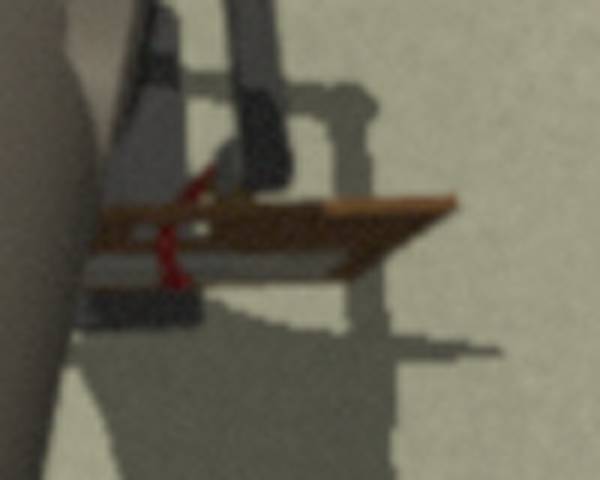

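>>> send_rows([
  [0, 0.003, 0, 0.015, 0, 0, 0],
  [0, 0.007, 0, 0.04, 0, 0, 0],
  [0, 0.011, -0.002, 0.065, 0, 0, 0],
  [0, 0.016, -0.003, 0.09, 0, 0, 0],
  [0, 0.02, -0.004, 0.115, 0, 0, 0],
  [0, 0.024, -0.005, 0.14, 0, 0, 0],
  [0, 0.028, -0.006, 0.16, 0, 0, 0],
  [0, 0.03, -0.006, 0.17, 0, 0, 0],
  [0, 0.03, -0.006, 0.17, 0, 0, 0],
  [0, 0.03, -0.006, 0.17, 0, 0, 0],
])

```text
clock: 12.62
tcp_pos: [0.5622, -0.1696, 0.1924]
orientation: [2.082, 2.171, -0.179]
contact_force: [-0.4, -0.1, -2.2]
grip_width: 0.005
```

```bash
python3 -c "
from h import *
F=[]
for i in range(6): F.append(r.get_obs()['contact_force']); r.grab_frame('wrist')
print(np.mean(F,0),np.std(F,0))
goto([.004,0,-.131])"
```

```text
[ 0.2346  0.1012 -1.9873] [0.4533 0.316  0.3053]
bridge now (pivot frame) [ 0.0059 -0.0002 -0.1208]
12.9167 tcp [ 0.5622 -0.1697  0.1926] F [-0.12    0.5286 -2.5631] w 0.004972475061023547 
 shift [ 0.0128 -0.0136  0.0665] turn [ 0.001  -0.0001 -0.0005] rows~ 0.24850460258653886
```

>>> send_rows([
  [0, 0.0012, -0.001, 0.0066, 0, 0, 0],
  [0, 0.0024, -0.003, 0.013, 0, 0, 0],
  [0, 0.0036, -0.005, 0.02, 0, 0, 0],
  [0, 0.005, -0.006, 0.0266, 0, 0, 0],
  [0, 0.006, -0.007, 0.033, 0, 0, 0],
  [0, 0.007, -0.008, 0.039, 0, 0, 0],
  [0, 0.007, -0.008, 0.039, 0, 0, 0],
  [0, 0.007, -0.008, 0.039, 0, 0, 0],
])

```text
clock: 13.58
tcp_pos: [0.5609, -0.1697, 0.1864]
orientation: [2.083, 2.171, -0.179]
contact_force: [-0.2, 0.2, -2.0]
grip_width: 0.0048
```

```bash
cat > f.py <<'E'
from h import *
F=[]
for i in range(6): F.append(r.get_obs()['contact_force']); r.grab_frame('wrist')
print(np.mean(F,0),np.std(F,0))
goto([.004,0,-.131])
E
python3 f.py
```

```text
[-0.0178  0.2614 -2.1638] [0.3395 0.2429 0.2332]
bridge now (pivot frame) [ 0.0047 -0.0001 -0.1269]
13.8833 tcp [ 0.5609 -0.1697  0.1865] F [ 0.2575 -0.5486 -2.761 ] w 0.004865824475849362 
 shift [ 0.0053 -0.0052  0.0267] turn [ 0.0009 -0.0001 -0.0004] rows~ 0.09981004800064226
```

>>> send_rows([
  [0, 0.0012, -0.001, 0.0066, 0, 0, 0],
  [0, 0.0012, -0.001, 0.0066, 0, 0, 0],
])

```text
clock: 14.05
tcp_pos: [0.5607, -0.1697, 0.1853]
orientation: [2.083, 2.172, -0.179]
contact_force: [0.5, 0.3, -2.9]
grip_width: 0.0052
```

>>> send_rows([
  [0, 0.0012, -0.001, 0.0066, 0, 0, 0],
  [0, 0.0012, -0.001, 0.0066, 0, 0, 0],
])

```text
clock: 14.22
tcp_pos: [0.5607, -0.1697, 0.1844]
orientation: [2.082, 2.171, -0.178]
contact_force: [0.4, -0.8, -1.4]
grip_width: 0.0049
```

```bash
python3 f.py
```

```text
[ 0.0387 -0.2474 -1.3443] [0.5466 0.2908 0.2554]
bridge now (pivot frame) [ 0.0044 -0.0001 -0.1289]
14.5167 tcp [ 0.5607 -0.1697  0.1845] F [-0.0889 -0.1541 -1.6575] w 0.0048954302277173034 
 shift [ 0.0032 -0.0033  0.0136] turn [ 0.0009 -0.0001 -0.0005] rows~ 0.05163085618509778
```

>>> send_rows([
  [0, 0.0006, -0.001, 0.0033, 0, 0, 0],
  [0, 0.0006, -0.001, 0.0033, 0, 0, 0],
  [0, 0.0006, -0.001, 0.0033, 0, 0, 0],
])

```text
clock: 14.77
tcp_pos: [0.5607, -0.1697, 0.1841]
orientation: [2.082, 2.171, -0.178]
contact_force: [0.3, -0.0, 0.3]
grip_width: 0.0051
```

```bash
python3 f.py
```

```text
[-0.1798  0.3796  0.4303] [0.4557 0.5162 0.452 ]
bridge now (pivot frame) [ 0.0043 -0.0001 -0.1294]
15.0667 tcp [ 0.5606 -0.1697  0.184 ] F [ 0.3875 -0.8333  0.3271] w 0.0051006072908434995 
 shift [ 0.0027 -0.0027  0.0106] turn [ 0.001  -0.0001 -0.0004] rows~ 0.04053594543498717
```

>>> send_rows([
  [0.03, 0, 0, 0, 0, 0, 0],
  [0.06, 0, 0, 0, 0, 0, 0],
  [0.1, 0, 0, 0, 0, 0, 0],
  [0.2, 0, 0, 0, 0, 0, 0],
  [0.3, 0, 0, 0, 0, 0, 0],
  [0.3, 0, 0, 0, 0, 0, 0],
  [0.3, 0, 0, 0, 0, 0, 0],
  [0.3, 0, 0, 0, 0, 0, 0],
  [0.3, 0, 0, 0, 0, 0, 0],
  [0.3, 0, 0, 0, 0, 0, 0],
], squeeze=20)

```text
clock: 15.9
tcp_pos: [0.5605, -0.1696, 0.1839]
orientation: [2.082, 2.171, -0.179]
contact_force: [-0.7, -0.6, 0.2]
grip_width: 0.0254
```

```bash
python3 - <<'E'
from h import *
o=r.get_obs();print(o['clock'],o['contact_force'],o['grip_width'])
k=lambda i,u,v:cv2.resize(i[v:v+100,u:u+100],None,fx=4,fy=4,interpolation=cv2.INTER_CUBIC)
a=r.grab_frame('side')['pixels'];b=r.grab_frame('top')['pixels'];
cv2.imwrite('pics/c6.png',np.hstack([k(a,230,100),k(b,340,140)])[:,:,::-1])
E
```

```text
15.9 [-0.671  -0.5593  0.2171] 0.025376760225579952
```

View pics/c6.png

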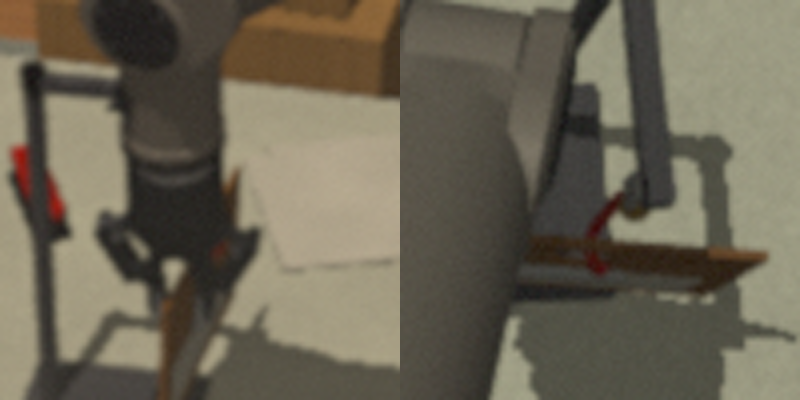

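>>> send_rows([
  [0.5, 0, 0, 0, 0, 0, 0],
  [0.7, 0, 0, 0, 0, 0, 0],
  [0.9, 0, 0, 0, 0, 0, 0],
  [0.9, 0, 0, 0, 0, 0, 0],
  [0.9, 0, 0, 0, 0, 0, 0],
  [0.9, 0, 0, -0.1, 0, 0, 0],
  [0.9, 0, 0, -0.25, 0, 0, 0],
  [0.9, 0, 0, -0.45, 0, 0, 0],
  [0.9, 0, 0, -0.6, 0, 0, 0],
  [0.9, 0, 0, -0.7, 0, 0, 0],
  [0.9, 0.15, 0, -0.75, 0, 0, 0],
  [0.9, 0.3, 0, -0.75, 0, 0, 0],
  [0.9, 0.5, 0, -0.75, 0, 0, 0],
  [0.9, 0.7, 0, -0.75, 0, 0, 0],
  [0.9, 0.9, 0, -0.75, 0, 0, 0],
  [0.9, 1, 0, -0.75, 0, 0, 0],
  [0.9, 1, 0, -0.75, 0, 0, 0],
  [0.9, 1, 0, -0.75, 0, 0, 0],
])

```text
clock: 17.5
tcp_pos: [0.5531, -0.002, 0.2686]
orientation: [2.08, 2.174, -0.179]
contact_force: [0.1, -1.0, -0.3]
grip_width: 0.077
```

```bash
python3 - <<'E'
from h import *
o=r.get_obs();print(o['clock'],o['contact_force'],o['grip_width'],o['tcp_pos'])
k=lambda i,u,v:cv2.resize(i[v:v+100,u:u+100],None,fx=4,fy=4,interpolation=cv2.INTER_CUBIC)
a=grab('side','s7')['pixels'];b=grab('top','t7')['pixels'];
cv2.imwrite('pics/c7.png',np.hstack([k(a,230,100),k(b,340,140)])[:,:,::-1])
for i in range(8):
    c=r.grab_frame('top')['pixels'].astype(float); d=b[140:290,340:460].astype(float)-c[140:290,340:460]; print(np.abs(d).mean().round(2),end=' ')
E
```

```text
17.5 [ 0.1123 -1.0001 -0.2691] 0.07702530888872416 [ 0.5531 -0.002   0.2686]
1.71 1.82 1.92 2.02 2.11 2.16 2.13 2.09
```

View pics/c7.png

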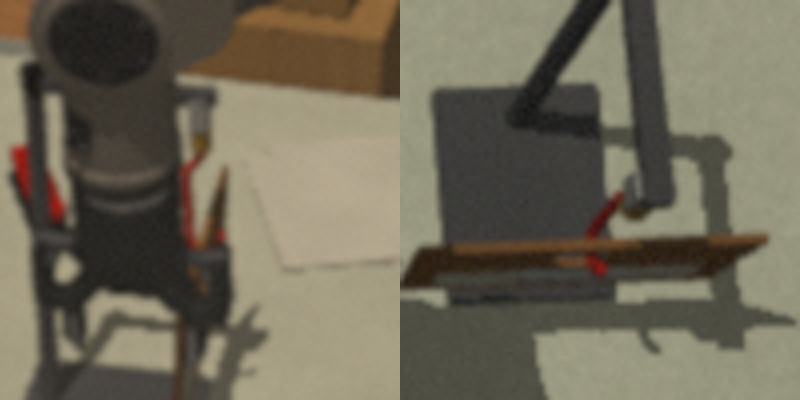

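>>> send_rows([
  [0.9, 0.1, 0, 0, 0, 0, 0],
  [0.9, 0.3, 0, 0, 0, 0, 0],
  [0.9, 0.5, 0, 0, 0, 0, 0],
  [0.9, 0.7, 0, 0, 0, 0, 0],
  [0.9, 0.9, 0, 0, 0, 0, 0],
  [0.9, 1, 0, 0, 0, 0, 0],
  [0.9, 1, 0, 0, 0, 0, 0],
  [0.9, 1, 0, 0, 0, 0, 0],
  [0.9, 1, 0, 0, 0, 0, 0],
  [0.9, 1, 0, 0, 0, 0, 0],
  [0.9, 1, 0, 0, 0, 0, 0],
  [0.9, 1, 0, 0, 0, 0, 0],
  [0.9, 1, 0, 0, 0, 0, 0],
  [0.9, 1, 0, 0, 0, 0, 0],
  [0.9, 1, 0, 0, 0, 0, 0],
  [0.9, 1, 0, 0, 0, 0, 0],
  [0.9, 1, 0, 0, 0, 0, 0],
  [0.9, 1, 0, 0, 0, 0, 0],
  [0.9, 1, 0, 0, 0, 0, 0],
  [0.9, 1, 0, 0, 0, 0, 0],
])

```text
clock: 19.67
tcp_pos: [0.547, 0.1451, 0.2427]
orientation: [2.082, 2.172, -0.178]
contact_force: [0.3, 0.3, -1.0]
grip_width: 0.0769
```

>>> send_rows([
  [0.9, 0, 0, 0, 0, 0, 0],
  [0.9, 0, 0, 0, 0, 0, 0],
  [0.9, 0, 0, 0, 0, 0, 0],
  [0.9, 0, 0, 0, 0, 0, 0],
  [0.9, 0, 0, 0, 0, 0, 0],
  [0.9, 0, 0, 0, 0, 0, 0],
  [0.9, 0, 0, 0, 0, 0, 0],
  [0.9, 0, 0, 0, 0, 0, 0],
  [0.9, 0, 0, 0, 0, 0, 0],
  [0.9, 0, 0, 0, 0, 0, 0],
  [0.9, 0, 0, 0, 0, 0, 0],
  [0.9, 0, 0, 0, 0, 0, 0],
  [0.9, 0, 0, 0, 0, 0, 0],
  [0.9, 0, 0, 0, 0, 0, 0],
  [0.9, 0, 0, 0, 0, 0, 0],
  [0.9, 0, 0, 0, 0, 0, 0],
  [0.9, 0, 0, 0, 0, 0, 0],
  [0.9, 0, 0, 0, 0, 0, 0],
  [0.9, 0, 0, 0, 0, 0, 0],
  [0.9, 0, 0, 0, 0, 0, 0],
])

```text
clock: 21.33
tcp_pos: [0.547, 0.145, 0.2427]
orientation: [2.082, 2.171, -0.178]
contact_force: [0.4, 0.3, 0.4]
grip_width: 0.0767
```

```bash
python3 - <<'E'
from h import *
print(r.get_obs()['clock'])
G=[]
for i in range(14): G.append(r.grab_frame('side')['pixels'].astype(float)[100:215,255:330])
print([float(np.abs(g-G[0]).mean().round(2)) for g in G])
print([float(np.abs(G[i+1]-G[i]).mean().round(2)) for i in range(13)])
k=lambda i,u,v:cv2.resize(i[v:v+100,u:u+100],None,fx=4,fy=4,interpolation=cv2.INTER_CUBIC)
a=grab('side','s8')['pixels'];b=grab('top','t8')['pixels'];
cv2.imwrite('pics/c8.png',np.hstack([k(a,230,110),k(b,340,140)])[:,:,::-1])
from swing import theta
print(theta(a))
print(r.get_obs()['clock'])
for n,t in(('bottle','t0'),):
    o=cv2.imread('pics/t0.png').astype(int);n=cv2.imread('pics/t8.png').astype(int)
    for nm,(u,v) in dict(bottle=(285,132),mouse=(279,185),mug=(287,262)).items(): print(nm,abs(o-n)[v-18:v+18,u-14:u+14].mean())
E
```

```text
21.3333
[0.0, 1.31, 1.39, 1.49, 1.57, 1.61, 1.6, 1.54, 1.42, 1.34, 1.25, 1.24, 1.32, 1.39]
[1.31, 1.27, 1.29, 1.26, 1.24, 1.2, 1.25, 1.27, 1.26, 1.27, 1.28, 1.3, 1.24]
(np.float64(-0.0027637007078203032), 9)
22.1333
bottle 8.841931216931217
mouse 7.530753968253968
mug 14.15707671957672
```

View pics/c8.png

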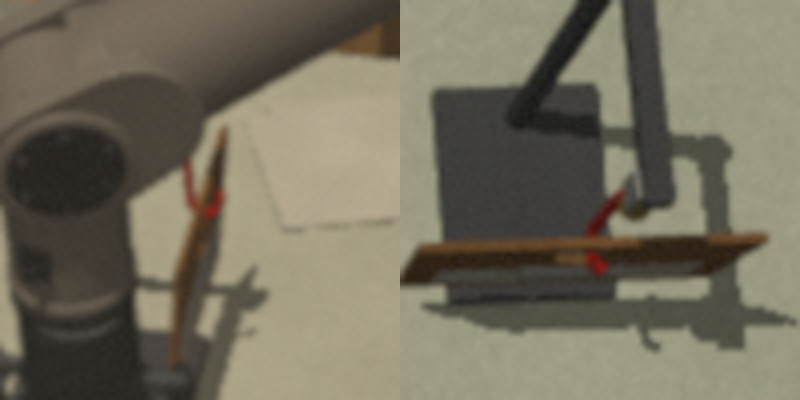

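```bash
python3 - <<'E'
from h import *
grab('top','t9')
for f in('t0','t9'):
    i=cv2.imread(f'pics/{f}.png').astype(int)[240:290,265:310]; m=(i[...,0]>i[...,2]*1.35); v,u=np.nonzero(m); print(f,m.sum(),u.mean()+265,v.mean()+240)
a,b=[cv2.imread(f'pics/{f}.png') for f in('t0','t9')]
for nm,(u,v) in dict(bottle=(285,132),mouse=(279,185),mug=(287,262)).items():
    t=a[v-16:v+16,u-14:u+14]; R=cv2.matchTemplate(b[v-32:v+32,u-30:u+30],t,cv2.TM_CCOEFF_NORMED); _,s,_,l=cv2.minMaxLoc(R); print(nm,s,l[0]-16,l[1]-16)
E
```

```text
t0 709 287.3046544428773 261.15514809590974
t9 698 287.05587392550143 261.13323782234954
bottle 0.9978194832801819 0 0
mouse 0.9955450296401978 0 0
mug 0.8247504830360413 0 0
```

The bottle, mouse and mug have not moved, the hook is near vertical, and the board is hanging almost still, so I am handing in.

```bash
python3 -c "
from bench import r
print(r.hand_in())"
```

```text
the job is handed in; nothing more can be done
None
```

The board is hanging from the hook, let go, and I handed the job in at about 22 s of the 67 s allowed. No verdict was reported.

**What I did:** I took the middle-sized clipboard from the sorter by its top edge. I timed the hook's swing from side-camera frames (about 1.67 Hz) and brought the bridge up behind the shank as the hook reached the far end of its swing. I held it there until the hook was still, eased it back towards vertical, and lowered the board with the tip through the window. At the seat the sensed load changed by about 2.5 N. Then I opened the gripper and moved the hand well clear.

**Last checks:**
- **Seat:** the bridge lay in the bowl in both camera views. At release its underside was about 1.6 mm above the nominal bottom.
- **Hook angle:** about 0 rad by image fit, good to perhaps 0.03 rad.
- **Motion:** only a faint remaining swing, a few tenths of a grey level above image noise; I did not measure its speed.
- **Bottle, mouse and mug:** no image shift. The mug's template match was weaker (0.82, which I put down to shadow), but its colour centroid moved only 0.25 px.

**Less certain:**
- **Yaw:** the board turned slightly about the vertical on release and still hangs that way.
- **Step 1 contact:** the wrist sensor was too noisy to read the light leaning force. I judged that contact from pictures and geometry.

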